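# Park the ball candle at the gutter stop

### The job

Two ball candles lie at the bottom of two sloping gutters that share one sliding stop at their top end. With the fingertips push the stop by its black knob all the way across, so that it stands squarely across the top of the gutter with the larger candle, and only then gently push that candle up its gutter and over the crest until it lies at rest against the stop and cannot roll back. Do not pick the candle up (the wax is soft), and leave the smaller candle and the things standing round the rack where they are.

Things in the scene. Friction and masses are not known exactly. Their poses are not given: they have to be found in the camera images.
- rack: Fixed rack: two parallel terracotta gutters on a plywood base 370 x 200 mm. Origin: centre of the base's underside, on the table; x points along the gutters to their stop end, y across, z up. Gutters run at y = +55 and -55 mm, are 63 mm wide outside, and their side edges stand 17 mm above the valley (lowest) line; inner flanks slope 20 degrees, near the edges 45 degrees.
- slope (a point): Bottom hollow where the candles start: point midway between the gutters (rack y = 0) at rack x = -110 mm, 45 mm high like the valley lines there. Its x axis points up the slope, 8 degrees above level, y across, z square to the slope. Below it the gutters rise again at 8 degrees to rack x = -160 mm, to an end wall whose top is 62 mm above the table.
- crest (a point): Point midway between the gutters at rack x = +60 mm, 69 mm high: the height of the valley lines at the crest, where the 8 degree rise turns into an 8 degree fall towards the stop. Axes as the rack's.
- gutter_end (a point): Point midway between the gutters at rack x = +116 mm, 61 mm high: where the valley lines end. Without the stop a candle falls off here. Beyond lies an aluminium track for the stop, 52 mm wide, 176 mm long across, top 48 mm above the table.
- gate (a joint): Sliding stop's position, m: 0 is midway between the gutters, +0.055 fully across the gutter at rack y = +55 mm, -0.055 fully across the one at y = -55 mm. End stops there. It starts near 0, drags with about 1.5 N and stays where it is left.
- gate_knob (a point): Centre of the top of the stop's knob: an upright black post, 18 mm diameter, top 115 mm above the table, on a steel carriage 46 mm wide in y, top 59 mm above the table. At rack x = +158 mm, 40 mm beyond the stop plate's face; the plate is 8 mm thick. Axes as the rack's.
- gate_face (a point): Centre of the stop plate's face that looks down the gutters, at rack x = +118 mm, 93 mm above the table. The upright steel plate is 46 mm wide, its top 106 mm above the table. Axes as the rack's.
- candle_center (a point): Centre of the larger ball candle: blue wax, 60 mm diameter, about 100 g (varies), smooth and slippery (friction about 0.25). It starts in the hollow of either gutter. In a gutter its centre is 32 mm above the valley line. Push it near mid-height with an upright face; pressed from above it can wedge. Past the crest it rolls by itself to the stop, centre then 30 mm before the plate's face.
- small_candle_center (a point): Centre of the smaller ball candle, 42 mm diameter, same blue wax, in the hollow of the other gutter. Leave it there.
- spool: Bystander: upright cream spool of wick, 92 mm diameter, 120 mm tall, near the rack; origin at the centre of its underside.
- pillar: Bystander: upright pillar candle, 54 mm diameter, 85 mm tall, near the rack; origin at the centre of its underside.
- tape: Bystander: red tape roll lying flat, 72 mm diameter, 24 mm tall, near the rack; origin at the centre of its underside.
- votive: Bystander: small glass cup, 54 mm diameter, 50 mm tall, near the rack; origin at the centre of its underside.
Not all that is in view belongs to the job. Leave any green or turquoise look-alike of the part that bears candle_center alone.

How it is judged:
By the outcome, as a careful person would: the job done as asked, in the order asked, and still so for the second after the job is handed in, with the robot touching nothing.
It also fails if it takes over 45 s, if anything falls off the work surface, if the arm or the gripper's body presses on something with over 40 N, if the wrist force passes 120 N, or if a joint passes its speed limit or range.

### The arm

A 7-joint arm with a two-finger parallel gripper is mounted at the origin on the work surface. World frame = base frame: x ahead of the robot, y to its left, z up, the work surface at z = 0. Lengths are in m, angles in rad, forces in N, time in s.
With the tool pointing down it reaches from about 0.425 to 0.925 m from the base axis. Payload 6.8 kg.
Tool frame: the origin (TCP) lies between the finger pads; the fingertips stand 22 mm ahead of it and the grasp point (between the pads) lies 3 mm ahead of it (bot.tip_reach is the distance from the TCP to the fingertips, in m); z points along the fingers, x is the direction in which the jaws open and shut, and the axes are right-handed (so a half turn about z gives the same grasp; the last joint's range is limited). The gripper opens to 85 mm and grips with 20 to 120 N. Pads are 22 mm wide; open, the fingers measure 114 mm over their backs; the gripper's body (76 mm by 85 mm) begins 54 mm behind the grasp point. The pads swing forward as they close: fully open they stand 13 mm farther back than shut.
Start: joints at [-1.225, 0.477, 0.022, 1.555, -0.011, 1.109, -0.083], TCP at [0.296, 0.607, 0.253] pointing down, gripper open.
Joint ranges: [-2.96, 2.96], [-0.34, 2.1], [-1.41, 1.46], [0.24, 2.44], [-1.37, 4.51], [0.17, 1.92], [-2.96, 2.96]. Speed limits (rad/s): [2.39, 2.39, 3.14, 3.14, 3.14, 3.14, 3.14].

### API

Orientations are given as a unit quaternion [w, x, y, z].
In Python, from station import bot gives the robot as it stands.
- The arm moves only by the tool step_arm, never from a script. Its argument "targets" is a list of rows, each a list of 5 numbers: the shift along the tool's x, y, z in mm, then the turn about the tool's z in degrees, then the closure, from 0 (fully open) to 1 (shut). In form: [[dx, dy, dz, spin, jaw], ...]. A call has 1 to 20 rows; each row is the pose to reach, as a shift and turn from the pose commanded when the call began, along the tool's axes at that moment; what a row does not reach only later rows make up. A row lasts 1/12 s, in which the tool goes at most 41.7 mm and 7.16 degrees, less where a joint would pass 70% of its speed; a pose out of reach is approached as far as the arm can. A call with a gripper value outside its range is refused whole. The fingers move at their own pace and stop on an object; "newtons" is the grip in N (left out, the last holds). Time passes only in rows, so rows that repeat a pose let the fingers close. It gives the time, the measured TCP pose, the force and the opening at its end, in the units of the state.
- bot.get_obs(): the state, without advancing time (a new reading comes with each control period).
- bot.read_camera(name): name is "side" or "top"; returns a dict with "frame" (400x640x3 uint8, red, green, blue), "z_map" (400x640 float32, m along the optical axis (not along the pixel's ray), 0 where there is no reading), "fov_y" (degrees; the focal length in pixels is half the picture's height over the tangent of half this angle, whatever the lens; pixels are square), "cx", "cy" (the principal point, pixels), "R" (3x3) and "t" (3): a world point X has camera coordinates R X + t. Camera axes: x right, y down, z forward; pixel columns grow to the right and rows downward; lengths in m; the calibration is good to about 2 mm. A picture is of the moment at which its call begins.
- bot.hand_in(): hands the job in, once; it reports no verdict.
The state is a dict: "t": time; "q": joint angles; "joint_vel": joint speeds; "joint_torque": joint torques, N m; "eef_pos": TCP position; "tool_rot": TCP orientation; "contact_force": force on the tool from outside, world axes, zero at the start; "torque": the same for the moment, N m; "gripper_width": opening from 0.0 (shut) to 1.0 (fully open).
Only numpy, scipy, OpenCV 4.12 (cv2) and the standard library are available. Lean on these libraries where they do the work, as an engineer would, in place of code of your own. Each camera call takes 0.05 s, during which the arm holds its last target.

## Working session

There is one attempt and no reset: what is moved stays moved. The work goes in short steps, Python scripts to look and compute and a tool call to move; the robot and the scene stay as the last step left them, time stands still between calls to the robot, and variables do not carry over. Pictures are saved under pics/ and viewed, and the job is handed in when it is done.

Besides the shell and the picture viewer there is one more tool, called after "Call:" as a command line: name --pt "numbers of a row" for each row, then --argument value for the rest. step_arm: Moves the arm, as the interface text tells. Its arguments: {"type":"object","properties":{"targets":{"type":"array"},"newtons":{"type":"number"}},"required":["targets"]}

```bash
mkdir -p pics; ls
python3 - <<'E'
from station import bot
import cv2,numpy as np
o=bot.get_obs(); print({k:np.round(v,3) for k,v in o.items()})
for n in("side","top"):
    c=bot.read_camera(n); cv2.imwrite(f"pics/{n}0.png",c["frame"][:,:,::-1]); np.savez(f"{n}0.npz",**c)
    print(n,c["fov_y"],c["cx"],c["cy"],np.round(c["R"],3).tolist(),c["t"])
E
```

```text
pics
{'t': np.float64(0.0), 'q': array([-1.225,  0.478,  0.022,  1.556, -0.012,  1.109, -0.083]), 'joint_vel': array([ 0.   , -0.001, -0.001,  0.   ,  0.   , -0.002,  0.002]), 'joint_torque': array([ 0.0000e+00, -5.9647e+01,  1.6080e+00, -2.8119e+01,  1.3000e-02,
        1.0000e-02,  0.0000e+00]), 'eef_pos': array([0.296, 0.606, 0.252]), 'tool_rot': array([ 0.001,  0.848,  0.53 , -0.001]), 'contact_force': array([-0.621, -0.024, -0.073]), 'torque': array([ 0.027, -0.054,  0.011]), 'gripper_width': np.float64(1.0)}
side 51.79555237560846 325.18010974130107 197.16138693985005 [[-0.946, -0.324, -0.012], [-0.178, 0.549, -0.817], [0.272, -0.77, -0.577]] [0.5318117  0.16615516 0.62977972]
top 44.13743314393102 320.6134528474598 197.8852908572232 [[-0.009, -1.0, -0.001], [-0.995, 0.009, -0.103], [0.103, -0.0, -0.995]] [-0.01171777  0.57134686  1.14586284]
```

View pics/side0.png

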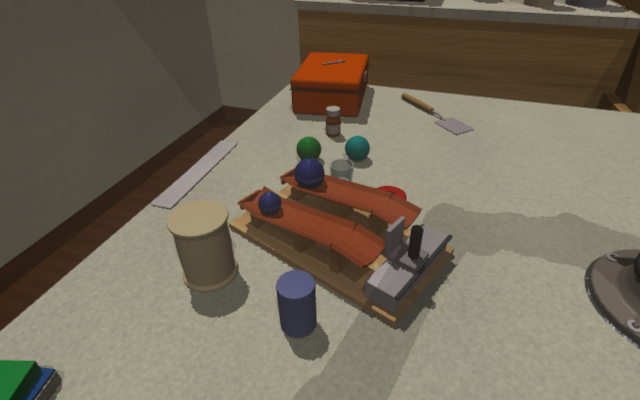

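View pics/top0.png

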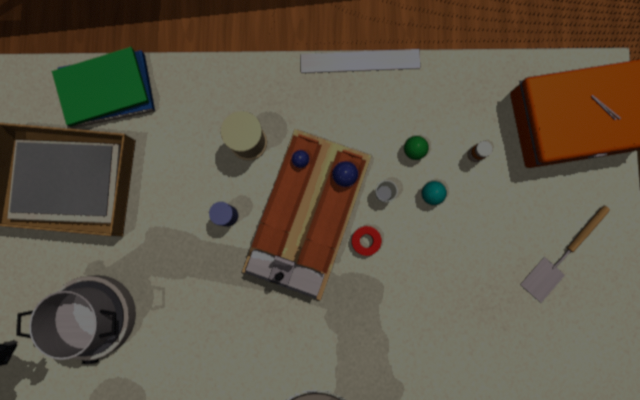

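```bash
cat > h.py <<'E'
import numpy as np,cv2
def load(n): return dict(np.load(n))
def f(c): return 200/np.tan(np.radians(float(c["fov_y"]))/2)
def ray(c,u,v):
    d=np.array([(u-c["cx"])/f(c),(v-c["cy"])/f(c),1.]); return -c["R"].T@c["t"], c["R"].T@d
def plane(c,u,v,z):
    o,d=ray(c,u,v); return o+d*(z-o[2])/d[2]
def cloud(c):
    v,u=np.mgrid[:400,:640]; z=c["z_map"]
    P=np.stack([(u-c["cx"])/f(c)*z,(v-c["cy"])/f(c)*z,z],-1)
    return (P-c["t"])@c["R"]
def proj(c,X):
    p=c["R"]@X+c["t"]; return p[0]/p[2]*f(c)+c["cx"],p[1]/p[2]*f(c)+c["cy"]
def sphere(P,r):
    from scipy.optimize import least_squares
    x0=P.mean(0)-[0,0,r/2]
    s=least_squares(lambda x:np.linalg.norm(P-x,axis=1)-r,x0,loss='soft_l1',f_scale=.001); return s.x,np.abs(s.fun).mean()
E
python3 - <<'E'
from h import *
for n in("side","top"):
    c=load(n+"0.npz"); P=cloud(c); hsv=cv2.cvtColor(c["frame"],cv2.COLOR_RGB2HSV)
    print(n,"table z",np.median(P[...,2]))
    def comps(m,lab,mn=25):
        k,L,st,ce=cv2.connectedComponentsWithStats(m.astype(np.uint8))
        for i in range(1,k):
            if st[i,4]>=mn:
                Q=P[L==i]; Q=Q[np.isfinite(Q).all(1)]
                print(lab,i,ce[i].round(1),st[i],"med",np.median(Q,0).round(3),"zmax",np.percentile(Q[:,2],98).round(3))
                if lab=="blue": 
                    for r in(.03,.021): print("   sph",r,[np.round(a,4) for a in sphere(Q,r)])
    roi=np.zeros((400,640),bool)
    if n=="side": roi[140:340,220:470]=1
    else: roi[120:310,180:400]=1
    h,s,v=[hsv[...,i] for i in range(3)]
    comps(roi&(h>108)&(h<135)&(s>90),"blue")
    comps(roi&(v<45),"dark")
    comps(roi&(s<60)&(P[...,2]>.03)&(P[...,2]<.2),"grey")
    comps(roi&((h<12)|(h>172))&(s>150),"red")
    # terracotta
    m=roi&(P[...,2]>.05)&(P[...,2]<.09)&(h<15)&(s>100)
    comps(m,"terra")
E
```

```text
side table z -0.0006358795807373896
blue 1 [307.7 166.2] [296 158  25  17 277] med [ 0.617 -0.062  0.1  ] zmax 0.106
   sph 0.03 [array([ 0.6195, -0.0738,  0.0761]), np.float64(0.0041)]
   sph 0.021 [array([ 0.6189, -0.07  ,  0.0862]), np.float64(0.0047)]
blue 4 [268.3 197.9] [260 192  18  12 143] med [0.655 0.037 0.084] zmax 0.088
   sph 0.03 [array([0.6588, 0.0263, 0.0572]), np.float64(0.0009)]
   sph 0.021 [array([0.6581, 0.0289, 0.0667]), np.float64(0.0008)]
dark 2 [309.9 184.4] [297 177  26  12 103] med [ 0.61  -0.05   0.067] zmax 0.073
dark 3 [271.7 211.8] [262 206  18   9  38] med [0.647 0.045 0.059] zmax 0.066
dark 4 [414.8 242.2] [408 226  15  34 350] med [0.39  0.084 0.093] zmax 0.115
dark 6 [421.2 269. ] [416 262  10  13  45] med [0.374 0.092 0.048] zmax 0.104
grey 6 [341.7 167.8] [330 159  24  19 365] med [ 0.582 -0.168  0.042] zmax 0.05
grey 9 [309.1 180.9] [294 166  31  23 186] med [ 0.611 -0.05   0.073] zmax 0.087
grey 14 [270.1 209.5] [259 201  22  14 108] med [0.648 0.046 0.065] zmax 0.071
grey 21 [404.2 260.7] [ 365  216   88   90 3417] med [0.405 0.088 0.048] zmax 
[... 1613 characters left out ...]
5] med [0.708 0.128 0.119] zmax 0.123
grey 16 [387.2 189.5] [375 179  23  23 171] med [ 0.59  -0.177  0.048] zmax 0.053
grey 17 [218.8 205.7] [209 201  26  18  52] med [0.554 0.215 0.083] zmax 0.089
grey 23 [284.3 272.9] [ 246  250   78   48 1952] med [0.396 0.067 0.049] zmax 0.113
red 1 [285.4 198. ] [ 252  135   69  121 3360] med [0.564 0.065 0.065] zmax 0.083
red 2 [328.7 218.2] [ 297  151   68  122 3160] med [ 0.514 -0.034  0.066] zmax 0.083
red 3 [366.1 240.6] [352 226  29  30 543] med [ 0.468 -0.124  0.023] zmax 0.028
terra 1 [285.1 198.1] [ 251  134   71  123 3376] med [0.563 0.066 0.066] zmax 0.082
terra 2 [329.1 217.4] [ 297  150   69  124 3188] med [ 0.516 -0.034  0.066] zmax 0.083
```

Run:
```python
from h import *
c=load("top0.npz"); i=c["frame"][120:310,180:400,::-1]; cv2.imwrite("pics/tz.png",cv2.resize(i,None,fx=3,fy=3,interpolation=cv2.INTER_CUBIC))
c=load("side0.npz"); i=c["frame"][140:330,230:460,::-1]; cv2.imwrite("pics/sz.png",cv2.resize(i,None,fx=3,fy=3,interpolation=cv2.INTER_CUBIC))
```

```text
(no output)
```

View pics/tz.png

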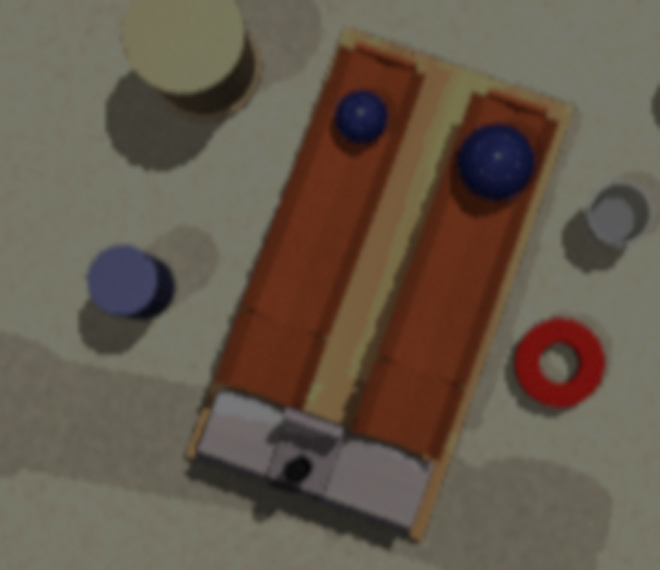

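View pics/sz.png

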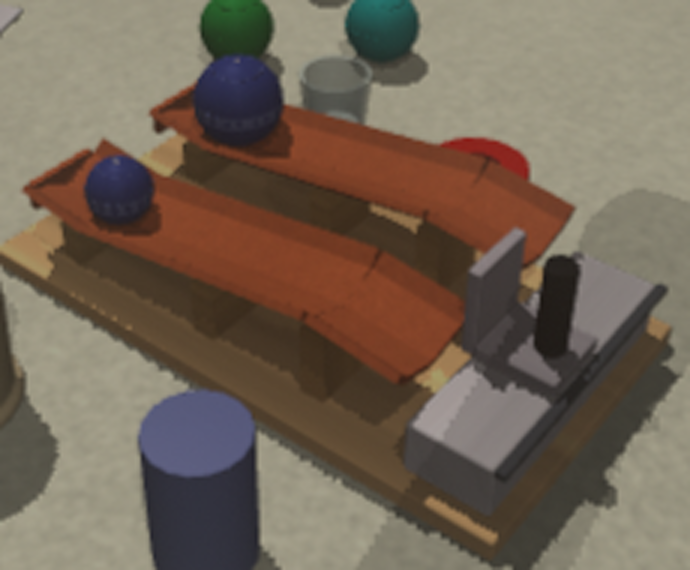

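Run:
```python
from h import *
for n in("side","top"):
    c=load(n+"0.npz"); P=cloud(c); hsv=cv2.cvtColor(c["frame"],cv2.COLOR_RGB2HSV); h,s,v=[hsv[...,i] for i in range(3)]
    m=(P[...,0]>.3)&(P[...,0]<.75)&(P[...,1]>-.12)&(P[...,1]<.16)&(P[...,2]>.05)&(P[...,2]<.088)&(h<15)&(s>100)
    k,L,st,ce=cv2.connectedComponentsWithStats(m.astype(np.uint8))
    for i in range(1,k):
        if st[i,4]>500:
            r=cv2.minAreaRect((P[L==i][:,:2]*1000).astype(np.float32)); print(n,"gutter",np.round(r[0],1),np.round(r[1],1),r[2])
            vx=cv2.fitLine((P[L==i][:,:2]*1000).astype(np.float32),cv2.DIST_L1,0,.01,.01).ravel(); print("  line",np.degrees(np.arctan2(vx[1],vx[0])),vx[2:])
    m=(P[...,0]>.3)&(P[...,0]<.45)&(P[...,1]>0)&(P[...,1]<.15)&(P[...,2]>.107)&(P[...,2]<.125)&(v<70)
    Q=P[m]; print(n,"knob",len(Q),Q.mean(0).round(4),Q.min(0).round(3),Q.max(0).round(3),np.argwhere(m).mean(0)[::-1])
    print(np.round(plane(c,*np.argwhere(m).mean(0)[::-1],.115),4))
    m=(P[...,0]>.3)&(P[...,0]<.48)&(P[...,1]>0)&(P[...,1]<.15)&(P[...,2]>.09)&(P[...,2]<.125)&(v>70)
    Q=P[m]; print(n,"plate",len(Q),Q.mean(0).round(4),Q.min(0).round(3),Q.max(0).round(3))
    m=(P[...,2]>.045)&(P[...,2]<.052)&(s<60)&(P[...,0]>.3)&(P[...,0]<.46)&(P[...,1]>-.05)&(P[...,1]<.2)
    r=cv2.minAreaRect((P[m][:,:2]*1000).astype(np.float32)); print("track",r)
```

```text
side gutter [536.4 -41.5] [ 75.  294.9] 68.82330322265625
  line -15.623408 [499.1576   -39.465504]
side gutter [577.2  60.3] [ 72.3 285.5] 69.86215209960938
  line -18.639652 [495.06573  80.47043]
side knob 104 [0.3901 0.0805 0.1127] [0.382 0.07  0.107] [0.399 0.087 0.116] [416.78846154 230.34615385]
[0.3899 0.0833 0.115 ]
side plate 116 [0.4182 0.0662 0.105 ] [0.381 0.043 0.091] [0.434 0.087 0.114]
track ((392.679443359375, 69.22602844238281), (177.76724243164062, 58.3619499206543), 69.37052154541016)
top gutter [579.7  60.1] [ 72.  284.4] 69.83843231201172
  line -20.58628 [518.75836  83.94794]
top gutter [541.8 -43.1] [ 72.  284.7] 69.80609893798828
  line -20.266771 [493.60645  -25.677988]
top knob 54 [0.3929 0.0771 0.1139] [0.384 0.069 0.108] [0.401 0.086 0.117] [278.09259259 275.85185185]
[0.3929 0.077  0.115 ]
top plate 81 [0.426  0.065  0.1049] [0.401 0.045 0.093] [0.436 0.087 0.116]
track ((395.5902404785156, 69.16557312011719), (175.82106018066406, 58.144248962402344), 69.87007141113281)
```

```bash
cat >> h.py <<'E'
O=np.array([.5401,.0161]); X=np.array([-.9388,.3445]); Y=np.array([-.3445,-.9388])
def w(rx,ry): return O+X*rx/1000+Y*ry/1000
def rk(p): d=np.asarray(p)[:2]-O; return np.array([d@X,d@Y])*1000
def axes(q):
    from scipy.spatial.transform import Rotation as Ro
    return Ro.from_quat([q[1],q[2],q[3],q[0]]).as_matrix()
def shift(o,target3):
    return axes(o["tool_rot"]).T@((np.asarray(target3)-o["eef_pos"])*1000)
E
python3 - <<'E'
from h import *
from station import bot
o=bot.get_obs(); A=axes(o["tool_rot"]); print(A.round(3),np.degrees(np.arctan2(A[1,0],A[0,0])),bot.tip_reach)
c=load("top0.npz");P=cloud(c)
m=(P[...,0]>.1)&(P[...,1]>-.2)&(P[...,1]<.75)&(P[...,0]<.75)
print("max z on path",P[m][:,2].max(), np.percentile(P[m][:,2],[99,99.9]))
Q=P[m]; print(Q[Q[:,2].argmax()])
print(shift(o,[*w(107,-42),o["eef_pos"][2]]), w(107,-42))
for n,p in [("knob",(.3915,.079)),("cand",(.621,-.0733)),("small",(.6595,.0297)),("tape",(.468,-.124))]: print(n,rk(p))
E
```

```text
[[ 0.438  0.899 -0.001]
 [ 0.899 -0.438 -0.002]
 [-0.002  0.    -1.   ]] 64.00138158890412 0.022
max z on path 1.1985896150742428 [0.30487173 1.19858962]
[ 0.45019287 -0.01689695  1.19858962]
[-392.38896198  367.6287733     0.70527439] [0.4541174 0.0923911]
knob [161.17473  -7.85782]
cand [-106.74722   56.05867]
small [-107.40752  -53.90098]
tape [ 19.42303 156.36433]
```

```bash
sed -i 's/^O=.*; X=/O=np.array([.5373,.0171]); X=/' h.py
python3 - <<'E'
from h import *
from station import bot
o=bot.get_obs()
print(shift(o,[*w(106,-42),o["eef_pos"][2]]), [ (rx,ry,np.hypot(*w(rx,ry))) for rx in(106,108) for ry in(-42,35)])
c=load("top0.npz");P=cloud(c);z=P[...,2].copy(); z[c["z_map"]<=0]=0
m=(z>.2); k,L,st,ce=cv2.connectedComponentsWithStats(m.astype(np.uint8))
for i in range(1,k):
    if st[i,4]>20: print(st[i],P[L==i].mean(0).round(2),P[L==i].max(0).round(2))
E
```

```text
[-392.61565127  365.66858004    0.70539888] [(106, -42, np.float64(0.46172864348012893)), (106, 35, np.float64(0.42623551417390126)), (108, -42, np.float64(0.46002961431338313)), (108, 35, np.float64(0.4243944148765509))]
[  0 340  18  26 304] [0.27 0.55 0.29] [0.29 0.57 0.33]
```

Call:
step_arm --pt "0 0 -10 0 0" --pt "-14 13 -20 3 0" --pt "-42 39 -20 9 0" --pt "-70 66 -20 15 0" --pt "-98 92 -20 21 0" --pt "-126 118 -20 27 0" --pt "-154 144 -20 33 0" --pt "-182 171 -20 39 0" --pt "-210 197 -20 45 0" --pt "-238 223 -20 51 0" --pt "-266 249 -20 57 0" --pt "-294 276 -10 63 0" --pt "-322 302 0 69 0" --pt "-350 328 0 75 0" --pt "-370 346 0 80 0" --pt "-385 360 0 84 0" --pt "-390 366 0 84 0" --pt "-390 366 0 84 0"

```text
t: 1.6
eef_pos: [0.4546, 0.0947, 0.2538]
tool_rot: [-0.0, 0.985, -0.174, 0.0]
contact_force: [-0.5, 1.1, 0.5]
gripper_width: 0.999
```

Call:
step_arm --pt "0 0 30 0 0" --pt "0 0 65 0 0" --pt "0 0 95 0 0" --pt "0 0 115 0 0" --pt "0 0 125 0 0" --pt "0 0 130 0 0" --pt "0 0 130 0 0"

```text
t: 2.18
eef_pos: [0.4537, 0.0968, 0.1229]
tool_rot: [0.0, 0.985, -0.172, -0.001]
contact_force: [0.5, 0.3, -0.1]
gripper_width: 1.001
```

Run:
```python
from h import *
from station import bot
o=bot.get_obs(); print(o["eef_pos"].round(4), rk(o["eef_pos"]))
for n,(a,b,cc,d) in {"side":(150,350,300,500),"top":(180,340,200,400)}.items():
    c=bot.read_camera(n); np.savez(n+"1.npz",**c); cv2.imwrite(f"pics/{n}1.png",cv2.resize(c["frame"][a:b,cc:d,::-1],None,fx=3,fy=3,interpolation=cv2.INTER_CUBIC))
```

```text
[0.4537 0.0968 0.1229] [105.94537675 -46.04485851]
```

View pics/side1.png

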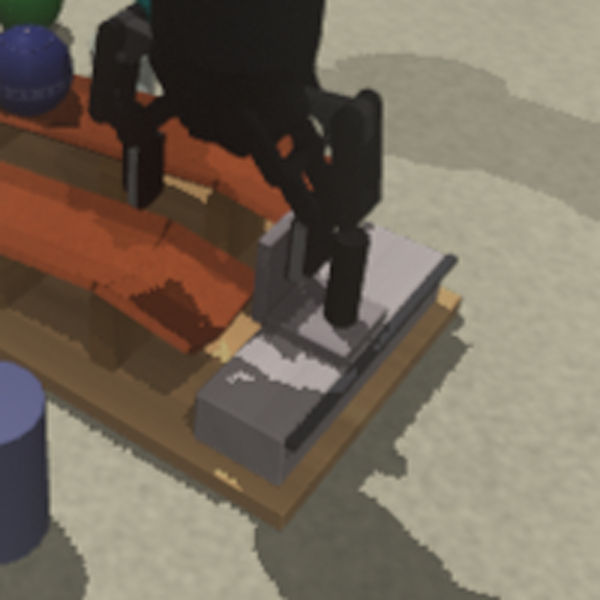

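View pics/top1.png

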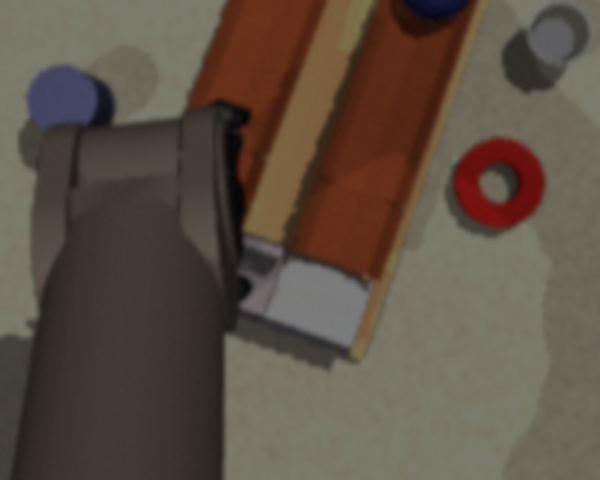

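Run:
```python
from h import *
c=load("side1.npz");P=cloud(c)
R=np.stack([(P[...,:2]-O)@X*1000,(P[...,:2]-O)@Y*1000,P[...,2]*1000],-1)
v=c["frame"].max(-1)
for lab,xr in(("inner",(135,185)),("outer",(35,80))):
    m=(c["z_map"]>0)&(R[...,0]>xr[0])&(R[...,0]<xr[1])&(abs(R[...,1]+46)<35)&(R[...,2]>87)&(R[...,2]<160)
    for z in range(87,160,8):
        q=R[m&(R[...,2]>=z)&(R[...,2]<z+8)]
        if len(q): print(lab,z,len(q),q.min(0).round(),q.max(0).round())
for (x,y) in [(315,270),(320,240),(308,262),(345,245),(360,180),(140,190)]:
    u,w_=300+x//3,150+y//3; print(x,y,R[w_,u].round(),c["frame"][w_,u])
```

```text
inner 87 39 [153. -15.  87.] [168. -11.  95.]
inner 95 33 [152. -16.  95.] [167. -11. 102.]
inner 103 33 [152. -16. 103.] [167. -11. 111.]
inner 111 37 [151. -56. 112.] [167. -11. 118.]
inner 119 53 [151. -58. 119.] [164. -38. 127.]
inner 127 59 [151. -58. 127.] [165. -40. 135.]
inner 135 72 [151. -58. 135.] [165. -38. 143.]
inner 143 55 [151. -57. 143.] [164. -39. 151.]
inner 151 41 [152. -59. 151.] [177. -51. 159.]
inner 159 14 [150. -61. 159.] [179. -38. 160.]
outer 111 29 [ 59. -57. 113.] [ 66. -36. 119.]
outer 119 52 [ 53. -58. 119.] [ 66. -36. 127.]
outer 127 61 [ 52. -59. 127.] [ 66. -37. 135.]
outer 135 57 [ 52. -58. 135.] [ 66. -36. 143.]
outer 143 63 [ 53. -58. 143.] [ 66. -35. 151.]
outer 151 56 [ 44. -60. 151.] [ 66. -35. 159.]
outer 159 8 [ 37. -59. 159.] [ 63. -52. 160.]
315 270 [164. -52. 126.] [54 50 48]
320 240 [163. -52. 143.] [33 29 27]
308 262 [159. -52. 129.] [33 29 26]
345 245 [160. -14. 114.] [41 38 36]
360 180 [179. -53. 186.] [37 34 31]
140 190 [ 65. -56. 128.] [30 20 17]
```

Call:
step_arm --pt "1 0 8 0 0" --pt "2 0 16 0 0" --pt "2 0 19 0 0" --pt "2 5 19 0 0" --pt "2 11 19 0 0" --pt "2 17 19 0 0" --pt "2 22 19 0 0" --pt "2 27 19 0 0" --pt "2 32 19 0 0" --pt "2 37 19 0 0" --pt "2 42 19 0 0" --pt "2 47 19 0 0" --pt "2 52 19 0 0" --pt "2 57 19 0 0" --pt "2 62 19 0 0" --pt "2 67 19 0 0" --pt "2 71 19 0 0" --pt "2 71 19 0 0"

```text
t: 3.78
eef_pos: [0.4311, 0.0272, 0.1043]
tool_rot: [0.0, 0.985, -0.174, -0.0]
contact_force: [0.4, 0.1, -0.2]
gripper_width: 1.004
```

Run:
```python
from h import *
from station import bot
o=bot.get_obs(); print(o["eef_pos"].round(4), rk(o["eef_pos"]),o["contact_force"])
for n,(a,b,cc,d) in {"side":(150,350,300,500),"top":(180,340,200,400)}.items():
    c=bot.read_camera(n); np.savez(n+"2.npz",**c); cv2.imwrite(f"pics/{n}2.png",cv2.resize(c["frame"][a:b,cc:d,::-1],None,fx=3,fy=3,interpolation=cv2.INTER_CUBIC))
```

```text
[0.4311 0.0272 0.1043] [103.21882861  27.07700756] [ 0.43933289  0.12393449 -0.18241397]
```

View pics/side2.png

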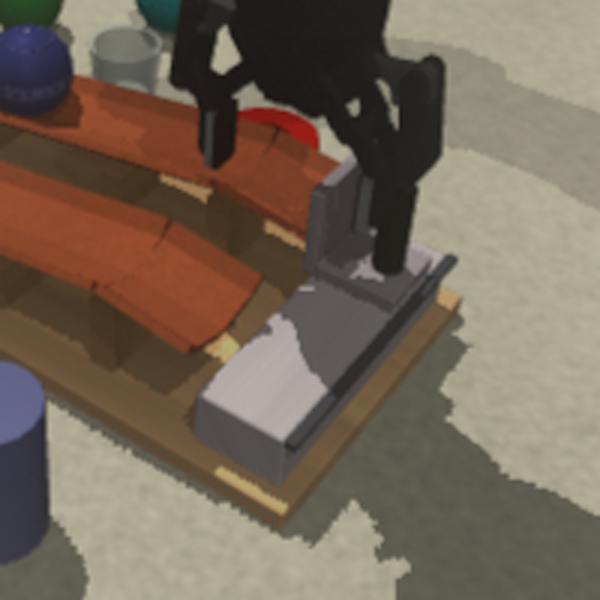

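View pics/top2.png

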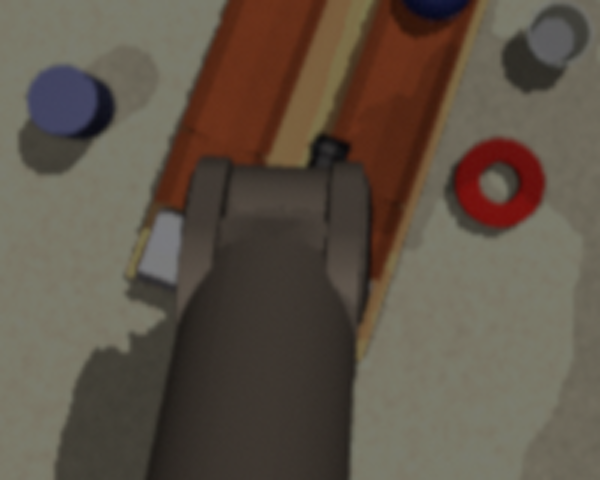

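Call:
step_arm --pt "0 3 0 0 0" --pt "0 5 0 0 0" --pt "0 7 0 0 0" --pt "0 8 0 0 0" --pt "0 8 0 0 0"

```text
t: 4.3
eef_pos: [0.4286, 0.0206, 0.1043]
tool_rot: [0.0, 0.985, -0.174, -0.0]
contact_force: [-0.1, 2.0, -0.3]
gripper_width: 1.0
```

Call:
step_arm --pt "0 2 0 0 0" --pt "0 3 0 0 0" --pt "0 4 0 0 0" --pt "0 4 0 0 0"

```text
t: 4.63
eef_pos: [0.4276, 0.0174, 0.1044]
tool_rot: [-0.0, 0.985, -0.174, 0.0]
contact_force: [0.4, 3.3, -1.3]
gripper_width: 0.999
```

```bash
cat > look.py <<'E'
from h import *
from station import bot
import sys
k=sys.argv[1]
o=bot.get_obs(); print(o["t"],o["eef_pos"].round(4), rk(o["eef_pos"]).round(1),o["contact_force"].round(1))
for n,(a,b,cc,d) in {"side":(140,340,250,500),"top":(120,310,180,400)}.items():
    c=bot.read_camera(n); np.savez(n+k+".npz",**c); cv2.imwrite(f"pics/{n}{k}.png",cv2.resize(c["frame"][a:b,cc:d,::-1],None,fx=3,fy=3,interpolation=cv2.INTER_CUBIC))
    P=cloud(c); R=np.stack([(P[...,:2]-O)@X*1000,(P[...,:2]-O)@Y*1000,P[...,2]*1000],-1); v=c["frame"].max(-1).astype(int)
    ok=c["z_map"]>0
    m=ok&(R[...,0]>143)&(R[...,0]<175)&(abs(R[...,1])<85)&(R[...,2]>70)&(R[...,2]<90)&(v<75)
    if m.sum()>5: print(n,"knob",m.sum(),R[m].min(0).round(1),R[m].max(0).round(1))
    m=ok&(R[...,0]>105)&(R[...,0]<140)&(abs(R[...,1])<90)&(R[...,2]>88)&(R[...,2]<112)&(v>75)
    if m.sum()>5: print(n,"plate",m.sum(),np.percentile(R[m],[2,50,98],axis=0).round(1).tolist())
    hsv=cv2.cvtColor(c["frame"],cv2.COLOR_RGB2HSV); h,s=hsv[...,0],hsv[...,1]
    m=ok&(h>108)&(h<135)&(s>90)&(abs(R[...,0])<180)&(abs(R[...,1])<100)&(R[...,2]>50)
    kk,L,st,ce=cv2.connectedComponentsWithStats(m.astype(np.uint8))
    for i in range(1,kk):
        if st[i,4]>25: 
            x,res=sphere(P[L==i],.03 if R[L==i][:,1].mean()>0 else .021); print(n,"ball",st[i,4],rk(x).round(1),x.round(3),res.round(4))
E
python3 look.py 3
```

```text
4.6333 [0.4276 0.0174 0.1044] [103.   37.5] [ 0.4  3.3 -1.3]
side knob 100 [151.7  45.8  70.2] [167.7  54.7  89.9]
side plate 59 [[119.6, 33.8, 103.9], [123.4, 57.4, 105.0], [126.5, 75.4, 106.2]]
side ball 286 [-109.1   57. ] [ 0.62  -0.074  0.076] 0.0008
side ball 134 [-108.9  -53.5] [0.658 0.03  0.067] 0.0007
top ball 200 [-111.3  -55. ] [0.661 0.03  0.067] 0.0013
top ball 460 [-111.2   55. ] [ 0.623 -0.073  0.077] 0.0012
```

View pics/side3.png

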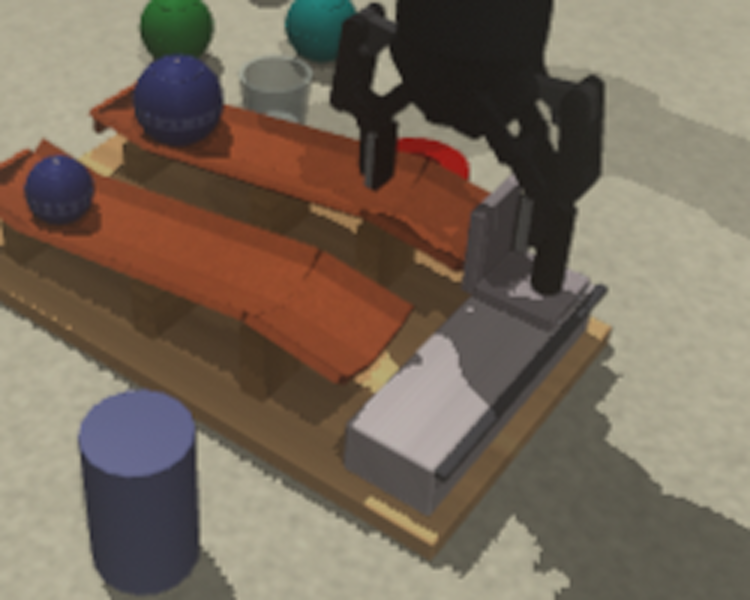

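Call:
step_arm --pt "0 2 0 0 0" --pt "0 4 0 0 0" --pt "0 4 0 0 0" --pt "0 4 0 0 0"

```text
t: 5.07
eef_pos: [0.4286, 0.0148, 0.1051]
tool_rot: [-0.001, 0.985, -0.174, 0.002]
contact_force: [4.9, 6.9, -0.5]
gripper_width: 1.0
```

Call:
step_arm --pt "0 -5 0 0 0" --pt "0 -12 0 0 0" --pt "0 -16 -10 0 0" --pt "0 -16 -40 0 0" --pt "0 -16 -75 0 0" --pt "0 -16 -110 0 0" --pt "0 -16 -120 0 0" --pt "0 -16 -120 0 0"

```text
t: 5.73
eef_pos: [0.4329, 0.0285, 0.2268]
tool_rot: [-0.001, 0.985, -0.174, 0.002]
contact_force: [-0.4, -0.3, 0.6]
gripper_width: 0.996
```

```bash
python3 look.py 4
python3 - <<'E'
from h import *
from station import bot
o=bot.get_obs(); print(shift(o,[*w(-160,55),.22]), o["eef_pos"])
E
```

```text
5.7333 [0.4329 0.0285 0.2268] [101.9  25.2] [-0.4 -0.3  0.6]
side knob 97 [151.4  46.5  70.3] [167.8  55.2  89.9]
side plate 91 [[119.7, 34.0, 92.0], [124.2, 57.9, 105.3], [127.6, 78.0, 106.8]]
side ball 275 [-108.3   56.7] [ 0.619 -0.073  0.076] 0.0008
side ball 142 [-108.7  -53.1] [0.658 0.03  0.067] 0.0008
top ball 198 [-111.8  -55.1] [0.661 0.03  0.067] 0.0013
top ball 455 [-111.4   55.2] [ 0.623 -0.073  0.077] 0.0011
[263.59158074  29.74887993   3.83806322] [0.43099321 0.02835603 0.22395768]
```

View pics/side4.png

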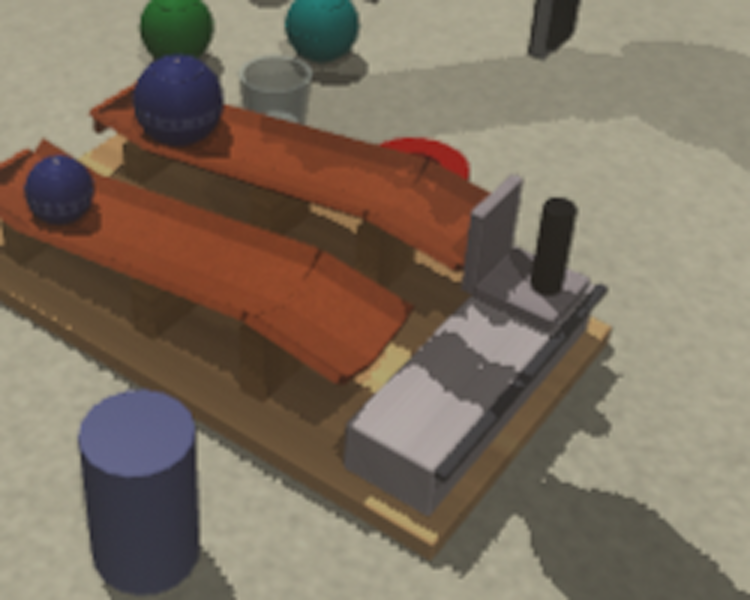

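Call:
step_arm --pt "15 2 0 -5 1" --pt "35 4 0 -11 1" --pt "56 6 0 -18 1" --pt "77 9 0 -25 1" --pt "98 11 0 -32 1" --pt "119 13 0 -39 1" --pt "140 16 0 -46 1" --pt "161 18 0 -53 1" --pt "182 20 0 -60 1" --pt "203 23 0 -67 1" --pt "224 25 0 -74 1" --pt "242 27 0 -81 1" --pt "256 29 0 -87 1" --pt "262 30 0 -90 1" --pt "264 30 0 -90 1" --pt "264 30 0 -90 1" --pt "264 30 0 -90 1"

```text
t: 7.25
eef_pos: [0.6683, -0.0899, 0.2226]
tool_rot: [-0.001, 0.82, 0.573, -0.001]
contact_force: [0.5, -0.0, 0.3]
gripper_width: 0.002
```

Run:
```python
from h import *
from station import bot
o=bot.get_obs(); A=axes(o["tool_rot"]); print(rk(o["eef_pos"]),o["eef_pos"],np.degrees(np.arctan2(A[1,0],A[0,0])),A[2].round(4), shift(o,[*w(-160,55),.150]))
c=bot.read_camera("side"); cv2.imwrite("pics/side5.png",cv2.resize(c["frame"][60:260,200:450,::-1],None,fx=3,fy=3)); np.savez("side5.npz",**c)
P=cloud(c); R=np.stack([(P[...,:2]-O)@X*1000,(P[...,:2]-O)@Y*1000,P[...,2]*1000],-1)
m=(c["z_map"]>0)&(abs(R[...,0]+160)<60)&(abs(R[...,1]-55)<60)&(R[...,2]>150)&(R[...,2]<300)
for z in range(180,300,10):
    q=R[m&(R[...,2]>=z)&(R[...,2]<z+10)]
    if len(q): print(z,len(q),q.min(0).round(),q.max(0).round())
```

```text
[-159.81299267   55.31862801] [ 0.66827181 -0.08988596  0.22263737] 69.90170167418829 [-8.0e-04 -2.9e-03 -1.0e+00] [ 0.37166726  0.40125025 72.63625389]
200 54 [-166.   42.  200.] [-144.   68.  210.]
210 78 [-163.   40.  210.] [-145.   69.  220.]
220 86 [-165.   41.  220.] [-145.   69.  230.]
230 78 [-164.   40.  230.] [-145.   69.  240.]
240 116 [-171.   23.  240.] [-142.   86.  250.]
250 215 [-170.   15.  250.] [-143.   95.  260.]
260 237 [-174.    7.  260.] [-140.  105.  270.]
270 266 [-174.   -1.  270.] [-139.  110.  280.]
280 302 [-169.   -5.  280.] [-139.  114.  290.]
290 317 [-169.   -5.  290.] [-136.  114.  300.]
```

View pics/side5.png

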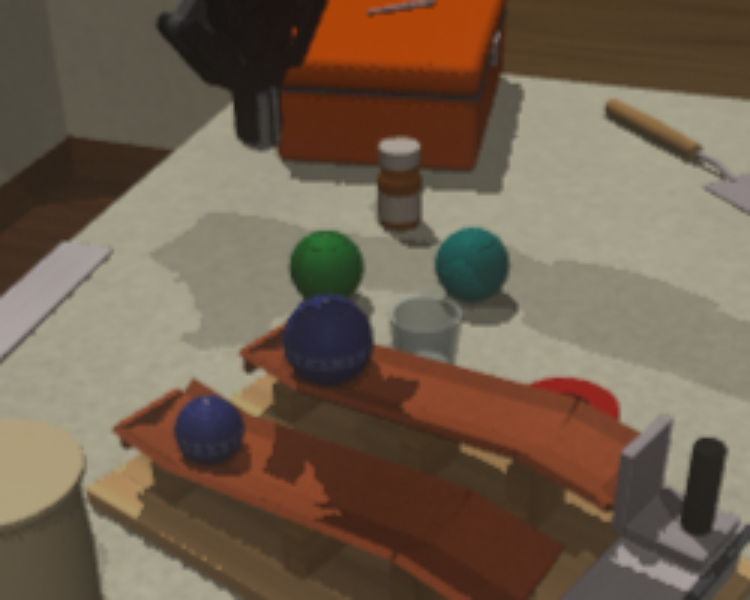

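Call:
step_arm --pt "0 4 25 0 1" --pt "0 4 60 0 1" --pt "0 4 90 0 1" --pt "0 4 110 0 1" --pt "0 4 122 0 1" --pt "0 4 129 0 1" --pt "0 4 130 0 1" --pt "0 4 130 0 1"

```text
t: 7.97
eef_pos: [0.6736, -0.0915, 0.0951]
tool_rot: [0.0, 0.819, 0.574, 0.0]
contact_force: [0.9, -0.2, -0.1]
gripper_width: 0.003
```

```bash
python3 look.py 6
```

```text
7.9667 [ 0.6736 -0.0915  0.0951] [-165.3   55. ] [ 0.9 -0.2 -0.1]
side knob 101 [151.4  46.3  70. ] [168.   53.9  89.9]
side plate 90 [[119.7, 34.6, 91.6], [124.1, 58.8, 104.9], [127.5, 78.3, 106.6]]
side ball 268 [-109.    56.8] [ 0.62  -0.074  0.076] 0.0009
side ball 163 [-108.9  -53.1] [0.658 0.029 0.067] 0.0007
top ball 200 [-111.3  -54.8] [0.661 0.03  0.067] 0.0013
```

View pics/side6.png

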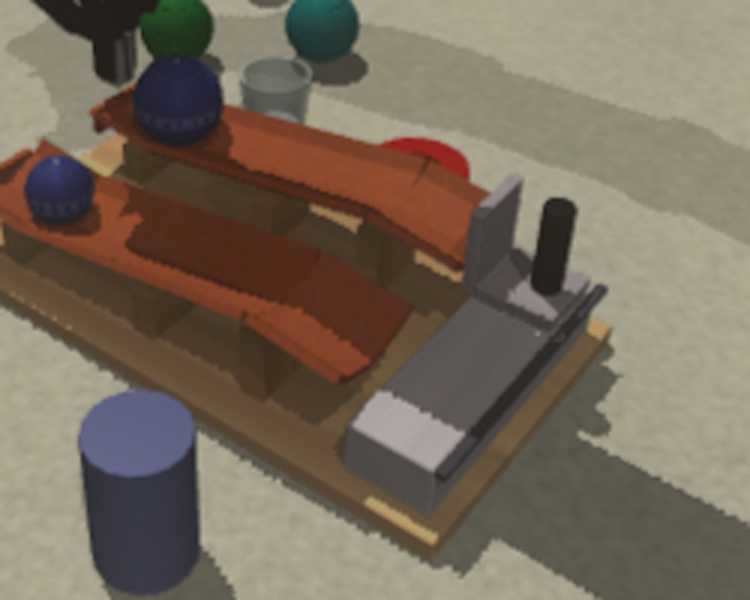

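View pics/top6.png

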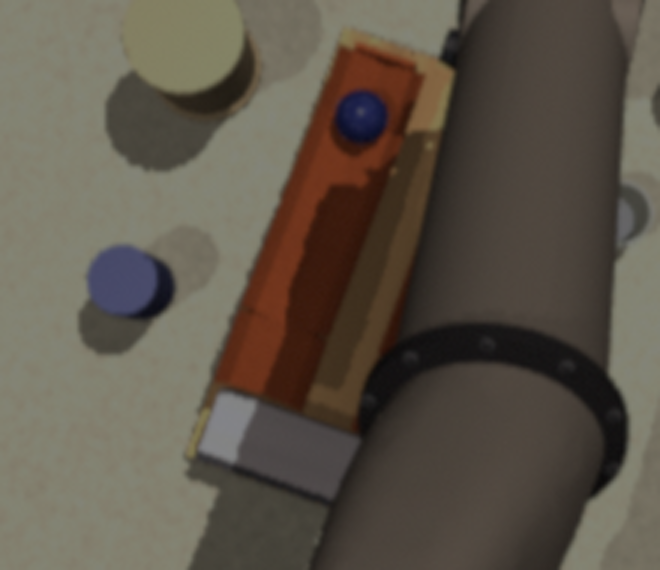

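Call:
step_arm --pt "0 -3 2 0 1" --pt "0 -6 3 0 1" --pt "0 -9 3 0 1" --pt "0 -11 3 0 1" --pt "0 -13 3 0 1" --pt "0 -15 3 0 1" --pt "0 -17 2.5 0 1" --pt "0 -20 2 0 1" --pt "0 -23 1.5 0 1" --pt "0 -26 1 0 1" --pt "0 -29 0.7 0 1" --pt "0 -32 0.3 0 1" --pt "0 -35 0 0 1" --pt "0 -38 -0.5 0 1" --pt "0 -41 -1 0 1" --pt "0 -44 -1.3 0 1" --pt "0 -47 -1.8 0 1" --pt "0 -50 -2.2 0 1" --pt "0 -53 -2.6 0 1" --pt "0 -56 -3 0 1"

```text
t: 9.73
eef_pos: [0.6201, -0.0723, 0.0973]
tool_rot: [-0.0, 0.819, 0.574, 0.0]
contact_force: [0.9, 0.0, 0.6]
gripper_width: 0.012
```

```bash
python3 look.py 7
```

```text
9.7333 [ 0.6201 -0.0723  0.0973] [-108.6   55.4] [0.9 0.  0.6]
side knob 99 [151.5  45.1  70.4] [168.   54.7  90. ]
side plate 88 [[120.1, 34.5, 91.6], [124.2, 57.9, 105.1], [127.5, 78.0, 106.7]]
side ball 248 [-64.9  57.2] [ 0.579 -0.059  0.082] 0.0009
side ball 149 [-109.1  -52.9] [0.658 0.029 0.067] 0.0006
top ball 200 [-111.4  -55.2] [0.661 0.031 0.067] 0.0014
```

View pics/side7.png

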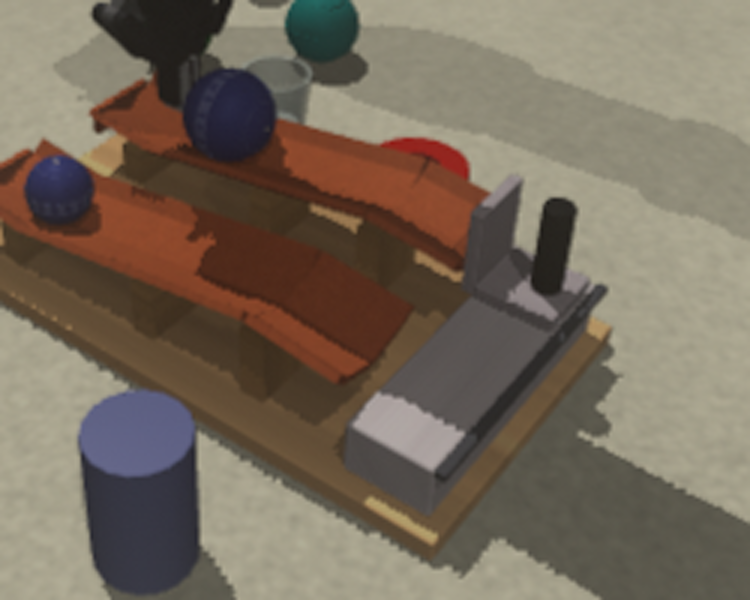

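Call:
step_arm --pt "0 -2 -0.2 0 1" --pt "0 -5 -0.6 0 1" --pt "0 -8 -1.1 0 1" --pt "0 -11 -1.5 0 1" --pt "0 -14 -2 0 1" --pt "0 -17 -2.4 0 1" --pt "0 -20 -2.8 0 1" --pt "0 -23 -3.2 0 1" --pt "0 -26 -3.6 0 1" --pt "0 -29 -4 0 1" --pt "0 -32 -4.5 0 1" --pt "0 -35 -5 0 1" --pt "0 -38 -5.4 0 1" --pt "0 -41 -5.8 0 1" --pt "0 -44 -6.2 0 1" --pt "0 -47 -6.6 0 1" --pt "0 -50 -7 0 1" --pt "0 -53 -7.4 0 1" --pt "0 -56 -7.8 0 1" --pt "0 -59 -8.2 0 1"

```text
t: 11.5
eef_pos: [0.5647, -0.0521, 0.1055]
tool_rot: [0.0, 0.819, 0.574, 0.0]
contact_force: [0.5, -0.2, -0.1]
gripper_width: -0.002
```

```bash
python3 look.py 8
```

```text
11.5 [ 0.5647 -0.0521  0.1055] [-49.6  55.5] [ 0.5 -0.2 -0.1]
side knob 100 [152.1  44.4  70.4] [167.8  56.1  90. ]
side plate 89 [[119.5, 33.8, 89.5], [124.2, 59.4, 105.2], [127.4, 78.1, 106.5]]
side ball 393 [-6.7 57.1] [ 0.524 -0.039  0.091] 0.0008
side ball 143 [-108.8  -53.2] [0.658 0.03  0.067] 0.0007
top ball 200 [-111.5  -55.1] [0.661 0.03  0.067] 0.0012
```

Call:
step_arm --pt "0 -2 -0.2 0 1" --pt "0 -5 -0.6 0 1" --pt "0 -8 -1.1 0 1" --pt "0 -11 -1.5 0 1" --pt "0 -14 -2 0 1" --pt "0 -17 -2.4 0 1" --pt "0 -20 -2.8 0 1" --pt "0 -23 -3.2 0 1" --pt "0 -26 -3.6 0 1" --pt "0 -29 -4 0 1" --pt "0 -32 -4.5 0 1" --pt "0 -35 -5 0 1" --pt "0 -38 -5.4 0 1" --pt "0 -41 -5.8 0 1" --pt "0 -44 -6.2 0 1" --pt "0 -47 -6.6 0 1" --pt "0 -50 -7 0 1" --pt "0 -52 -7.3 0 1" --pt "0 -54 -7.6 0 1" --pt "0 -56 -7.8 0 1"

```text
t: 13.27
eef_pos: [0.5123, -0.033, 0.1134]
tool_rot: [0.0, 0.819, 0.574, 0.0]
contact_force: [0.2, -0.5, -0.6]
gripper_width: 0.0
```

```bash
python3 look.py 9
```

```text
13.2667 [ 0.5123 -0.033   0.1134] [ 6.3 55.6] [ 0.2 -0.5 -0.6]
side knob 102 [151.1  45.8  70.3] [167.7  54.9  89.9]
side plate 89 [[120.0, 34.6, 91.7], [124.1, 58.8, 105.0], [127.4, 77.4, 106.2]]
side ball 200 [49.7 56.9] [ 0.471 -0.019  0.098] 0.0008
side ball 136 [-108.3  -53.2] [0.657 0.03  0.067] 0.0007
side ball 31 [47.6 55.8] [ 0.473 -0.019  0.1  ] 0.0007
top ball 202 [-111.4  -55. ] [0.661 0.03  0.067] 0.0013
```

View pics/side9.png

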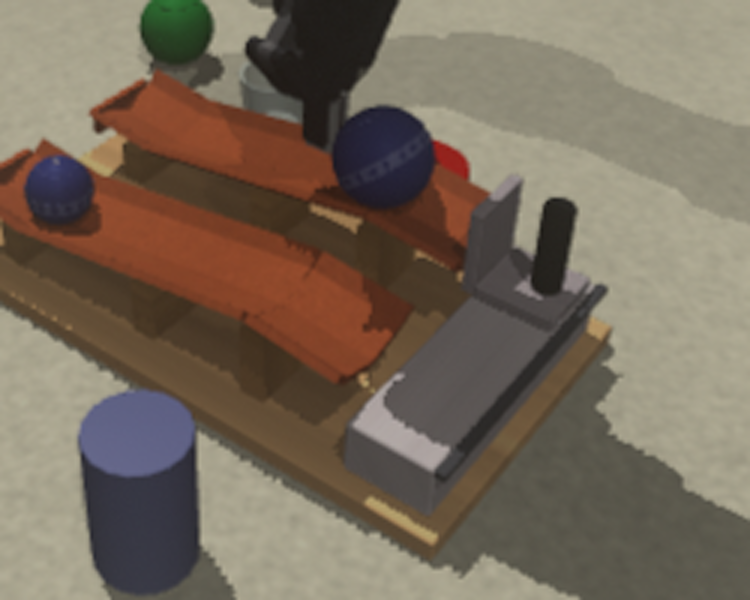

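Call:
step_arm --pt "0 -2 -0.3 0 1" --pt "0 -4 -0.6 0 1" --pt "0 -6 -0.9 0 1" --pt "0 -8 -1.2 0 1" --pt "0 -10 -1.5 0 1" --pt "0 -12 -1.5 0 1" --pt "0 -14 -1.5 0 1" --pt "0 -16 -1.5 0 1" --pt "0 -18 -1.5 0 1" --pt "0 -20 -1.5 0 1" --pt "0 -20 -1.5 0 1" --pt "0 -20 -1.5 0 1" --pt "0 -20 -1.5 0 1" --pt "0 -20 -1.5 0 1" --pt "0 -20 -1.5 0 1" --pt "0 -20 -1.5 0 1"

```text
t: 14.7
eef_pos: [0.4936, -0.0262, 0.1148]
tool_rot: [0.0, 0.819, 0.574, 0.0]
contact_force: [0.9, -0.1, 0.5]
gripper_width: -0.003
```

```bash
python3 look.py 10
```

```text
14.7 [ 0.4936 -0.0262  0.1148] [26.1 55.7] [ 0.9 -0.1  0.5]
side knob 100 [151.7  46.4  70.6] [167.6  55.6  90. ]
side plate 90 [[113.3, 34.8, 91.7], [124.0, 61.5, 105.2], [127.3, 78.2, 109.2]]
side ball 137 [-108.6  -53.4] [0.658 0.03  0.066] 0.0007
side ball 85 [89.  56.8] [ 0.434 -0.006  0.096] 0.0009
top ball 198 [-111.4  -54.7] [0.661 0.03  0.067] 0.0012
```

View pics/side10.png

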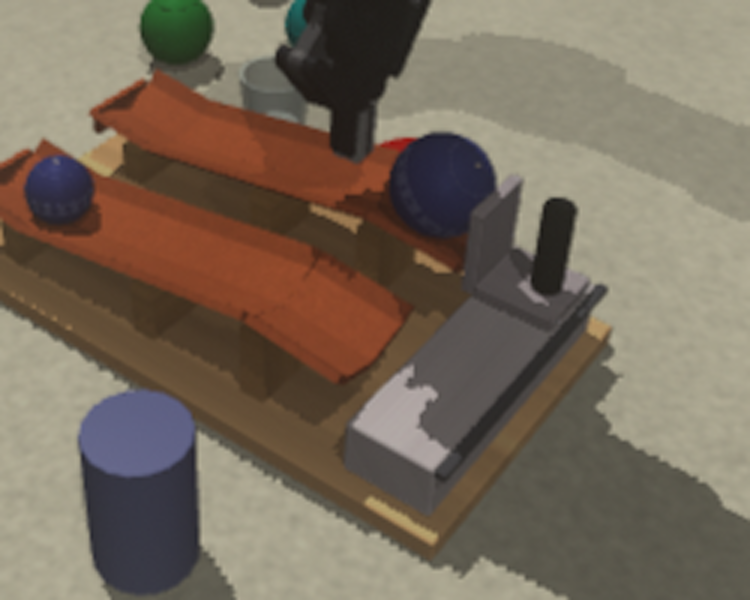

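The candle lies against the stop: its centre is at rack x of about 89 mm, against 88 expected. I'm retreating back and up, then checking that it stays at rest.

Call:
step_arm --pt "0 4 -5 0 1" --pt "0 10 -20 0 1" --pt "0 20 -50 0 1" --pt "0 40 -85 0 1" --pt "0 70 -115 0 1" --pt "0 100 -130 0 1" --pt "0 130 -130 0 1" --pt "0 150 -130 0 1" --pt "0 150 -130 0 1" --pt "0 150 -130 0 1" --pt "0 150 -130 0 1" --pt "0 150 -130 0 1"

```text
t: 15.8
eef_pos: [0.6336, -0.0771, 0.2446]
tool_rot: [-0.0, 0.819, 0.574, -0.0]
contact_force: [-0.1, 1.5, -0.0]
gripper_width: -0.001
```

```bash
python3 look.py 11; python3 look.py 12|grep ball
```

```text
15.8 [ 0.6336 -0.0771  0.2446] [-122.9   55.3] [-0.1  1.5 -0. ]
side knob 102 [151.2  46.3  70.1] [168.1  55.1  90. ]
side plate 105 [[113.5, 34.1, 92.9], [123.0, 57.9, 104.8], [127.6, 78.4, 107.5]]
side ball 412 [89.3 56.7] [ 0.434 -0.005  0.096] 0.0007
side ball 145 [-109.2  -53.1] [0.658 0.029 0.067] 0.0008
top plate 25 [[117.6, 33.4, 100.6], [121.3, 40.6, 105.8], [124.6, 47.9, 109.2]]
top ball 198 [-111.   -55.1] [0.661 0.031 0.067] 0.0011
top ball 104 [96.3 20.2] [0.44  0.031 0.139] 0.0321
side ball 423 [89.2 56.7] [ 0.434 -0.005  0.096] 0.0007
side ball 143 [-108.7  -53.4] [0.658 0.03  0.066] 0.0007
top ball 198 [-111.3  -55. ] [0.661 0.03  0.067] 0.0012
top ball 107 [97.3 20.3] [0.439 0.032 0.139] 0.0311
```

View pics/side11.png

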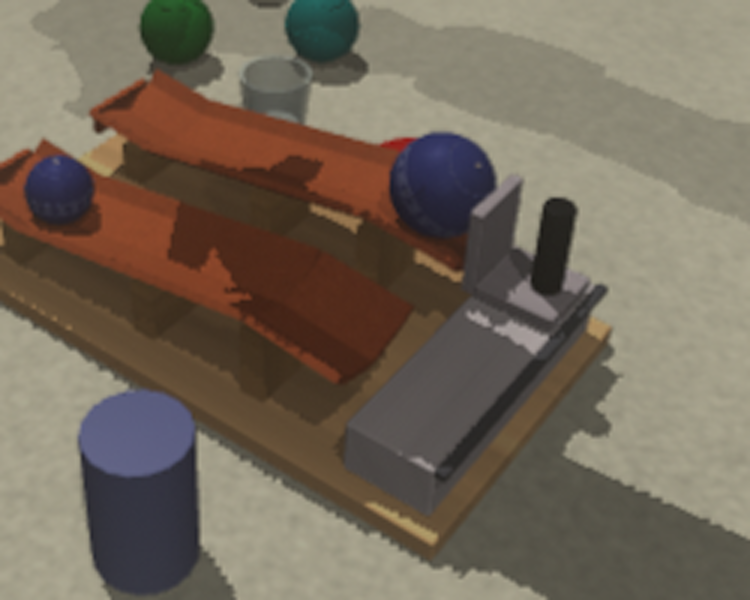

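View pics/top11.png

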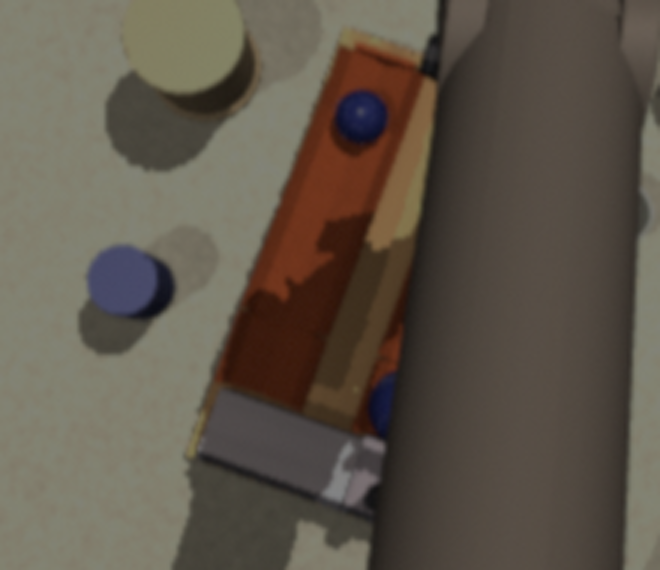

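```bash
python3 -c "
from station import bot
print(bot.hand_in())"
```

```text
the job is handed in; nothing more can be done
None
```

The larger candle now lies at rest against the stop, and I handed the job in at about 16 s of the 45 s allowed.

**What I did:**
1. I pushed the knob with the side of one open fingertip until the stop met its end stop. The force on the tool rose to about 8 N there, well above the 1.5 N drag.
2. I backed off, closed the jaws and lowered them behind the larger candle.
3. I pushed the candle at mid-height, about 35 mm/s, up the gutter and over the crest. It then rolled to the stop by itself.

**Last checks, with the arm withdrawn and touching nothing:**
- **Larger candle:** its centre is at rack x of about 89 mm, where 88 is expected. It did not move between two successive pictures.
- **Stop:** the plate spans rack y from 34 to 78 mm, centred at about 56 mm. The side camera reads about 1.5 mm high in y, so this agrees with +55 mm.
- **Smaller candle:** still in its hollow at (-110, -55) mm.
- **Things round the rack:** the spool, pillar, tape, votive and look-alikes look unmoved. I judged this by eye from the pictures and did not measure it; the tape was partly hidden.

**Checks that disagreed:**
- The two cameras differ by 2–3 mm along the rack.
- In the last top view the arm hid part of the larger candle, so the top-view fit to it was invalid. Its final position comes from the side camera alone.

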